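# Put the blood-grouping reagents on their cold blocks

### The job

Set the bench up for blood grouping: stand the blue-, yellow- and grey-topped dropper bottles each in the well of the cold block of its own colour, and seat the strip of reaction tubes in the channel of the white cold block. Everything must stand upright and right down on the floor of its well or channel; keep the bottles upright all the way and set things down gently instead of dropping them. The black-topped control bottle is used at room temperature: leave it and the timer standing where they are.

Things in the scene. Friction and masses are not known exactly. Their poses are not given: they have to be found in the camera images.
- blue_bottle: upright clear dropper bottle with a light blue rubber dropper on a black collar: body a cylinder 23 mm in diameter up to 60 mm, dropper and collar about 18 mm in diameter from there to the top at 90 mm; about 20 g; loose, on a pale green bench mat 2 mm thick. Origin: centre of its underside, z up.
- yellow_bottle: upright clear dropper bottle with a yellow rubber dropper on a black collar: body a cylinder 23 mm in diameter up to 60 mm, dropper and collar about 18 mm in diameter from there to the top at 90 mm; about 20 g; loose, on a pale green bench mat 2 mm thick. Origin: centre of its underside, z up.
- grey_bottle: upright clear dropper bottle with a grey rubber dropper on a black collar: body a cylinder 23 mm in diameter up to 60 mm, dropper and collar about 18 mm in diameter from there to the top at 90 mm; about 20 g; loose, on a pale green bench mat 2 mm thick. Origin: centre of its underside, z up.
- tube_strip: strip of six small clear reaction tubes standing on a foot with coloured labels: a block 15 mm (its x) by 78 mm (its y), 30 mm high; about 12 g; loose, on the same 2 mm mat. Origin: about the centre of its underside, z up. It can be gripped across its 15 mm.
- blue_cooler: blue benchtop cold block for one bottle: 76 x 76 mm, 38 mm high, fixed while you work; in the middle of its top a round well 32 mm in diameter with a metal lip, widened by a 4 mm chamfer at the mouth; the well's floor is 7 mm above the bench, so a bottle stands in it 31 mm deep. Origin: centre of its underside, z up.
- yellow_cooler: yellow benchtop cold block for one bottle: 76 x 76 mm, 38 mm high, fixed while you work; in the middle of its top a round well 32 mm in diameter with a metal lip, widened by a 4 mm chamfer at the mouth; the well's floor is 7 mm above the bench, so a bottle stands in it 31 mm deep. Origin: centre of its underside, z up.
- grey_cooler: grey benchtop cold block for one bottle: 76 x 76 mm, 38 mm high, fixed while you work; in the middle of its top a round well 32 mm in diameter with a metal lip, widened by a 4 mm chamfer at the mouth; the well's floor is 7 mm above the bench, so a bottle stands in it 31 mm deep. Origin: centre of its underside, z up.
- white_block: white cold block for the tube strip: 56 mm (its x) by 116 mm (its y), 20 mm high, fixed while you work; in its top a channel 24 mm (x) by 88 mm (y) with a dark rim and floor, widened by a 4 mm chamfer at the mouth; the channel's floor is 7 mm above the bench, so the strip sits 13 mm deep. Origin: centre of its underside, z up.
- timer: white bench timer, 32 x 68 x 60 mm, standing behind the cold blocks, loose; a bystander. Origin: centre of its underside.
- black_bottle: dropper bottle of the same shape and size (23 mm in diameter, 90 mm high) but with a black rubber dropper, standing behind the cold blocks to the left, loose; it has no cold block; a bystander. Origin: centre of its underside.
Not all that is in view belongs to the job. Leave any purple look-alike of the grey_bottle alone.

How it is judged:
At the end, for the whole second after the job is handed in: Each bottle upright (6 degrees) on the floor of the well of its own colour, within 10 mm of its axis; the strip on the floor of the white block's channel, within 12 mm of its centre and 11 degrees of its line, either way round; all at rest; timer and black-topped bottle within 30 mm of their places (horizontal distance between blue_bottle and blue_cooler below 0.01 m and z of blue_bottle in the frame of blue_cooler below 0.011 m and angle between each of blue_bottle, yellow_bottle, grey_bottle, tube_strip's own z axis and vertical below 0.1 rad and linear speed of each of blue_bottle, yellow_bottle, grey_bottle, tube_strip below 0.02 m/s and horizontal distance between yellow_bottle and yellow_cooler below 0.01 m and z of yellow_bottle in the frame of yellow_cooler below 0.011 m and horizontal distance between grey_bottle and grey_cooler below 0.01 m and z of grey_bottle in the frame of grey_cooler below 0.011 m and horizontal distance between tube_strip and white_block below 0.012 m and z of tube_strip in the frame of white_block below 0.011 m and angle between the y axis of tube_strip and the y axis of white_block, either way round below 0.2 rad and distance of each of timer, black_bottle from where it was at the start of the episode below 0.03 m); the robot touches nothing.
It fails at once if a bottle is tipped over or carried tilted more than about 35 degrees (angle between any of blue_bottle, yellow_bottle, grey_bottle, black_bottle's own z axis and vertical above 0.6 rad).
It fails at once if a bottle or the tube strip is dropped (falls freely by about 3 cm or more) or flung ((linear speed of blue_bottle above 0.75 m/s and contact force between the fingers and blue_bottle below 0.05 N) or (linear speed of yellow_bottle above 0.75 m/s and contact force between the fingers and yellow_bottle below 0.05 N) or (linear speed of grey_bottle above 0.75 m/s and contact force between the fingers and grey_bottle below 0.05 N) or (linear speed of tube_strip above 0.75 m/s and contact force between the fingers and tube_strip below 0.05 N)).
It fails at once if the timer or the black-topped bottle is shoved more than 3 cm (distance of any of timer, black_bottle from where it was at the start of the episode above 0.03 m).
It also fails if it takes over 93 s, if anything falls off the work surface, if the arm or the gripper's body presses on something with over 40 N, if the wrist force passes 120 N, or if a joint passes its speed limit or range.

### The arm

A 6-joint arm with a two-finger parallel gripper is mounted at the origin on a cart in front of the work surface, level with it; the furniture and walls round the work are solid. World frame = base frame: x ahead of the robot, y to its left, z up, the work surface at z = 0. Lengths are in m, angles in rad, forces in N, time in s.
With the tool pointing down it reaches from about 0.375 to 0.75 m from the base axis. Payload 9 kg.
Tool frame: the origin (TCP) lies midway between the tips of the shut fingers; the grasp point (between the pads) lies arm.grip_point_offset behind it (arm.grip_point_offset is the distance from the TCP to the grasp point, in m); z points along the fingers, y is the line along which they close (so a half turn about z gives the same grasp; the last joint's range is limited). The gripper opens to 85 mm and grips with 20 to 120 N. Pads are 22 mm wide; open, the fingers measure 114 mm over their backs; the gripper's body (76 mm by 85 mm) begins 54 mm behind the grasp point. The pads swing forward as they close: fully open they stand 13 mm farther back than shut.
Start: joints at [-1.508, 0.104, 0.097, 1.564, 0, 1.353], TCP at [0.166, -0.577, 0.209] pointing down, gripper open.
Joint ranges: [-2.99, 2.99], [-0.84, 1.86], [-1.1, 1.16], [-1.84, 2.11], [-1.51, 1.56], [-3.14, 3.14]. Speed limits (rad/s): [2.22, 2.22, 2.57, 3.14, 3.14, 3.14].

### API

Orientations are given as a unit quaternion [x, y, z, w].
In Python, from rig import arm gives the robot as it stands.
- The arm moves only by the shell command python3 -m crank 'ROWS' [FORCE]. ROWS is text: rows parted by semicolons, each of 5 numbers parted by spaces: the opening, from -1 (shut) to 1 (fully open), then the shift along the tool's x, y, z each as a share of 0.8 m, from -1 to 1, then the turn about the tool's z as a share of 180 degrees, from -1 to 1. In form: gripper dx dy dz turn; .... A call has exactly 10 rows; each row shifts and turns the commanded pose from where the row before left it, along the tool's axes as they then stand; what a row does not reach is not made up. A row lasts 1/10 s, in which the tool goes at most 50 mm and 8.59 degrees, less where a joint would pass 70% of its speed; a pose out of reach is approached as far as the arm can. A call with a number of a shift or a turn outside -1 to 1 is refused whole. A call with a gripper value outside its range is refused whole. The fingers move at their own pace and stop on an object; FORCE is the grip in N (left out, the last holds). Time passes only in rows, so rows that do not move let the fingers close, or fill a call up. It gives the time, the measured TCP pose, the force, the opening and the grip force at its end, in the units of the state.
- arm.read_state(): the state, without advancing time (a new reading comes with each control period).
- arm.read_camera(name): name is "scene" or "top"; returns a dict with "img" (480x640x3 uint8, red, green, blue), "intrinsics" (3x3 intrinsics, pixels), "world_to_cam" (4x4, takes a point from world to camera coordinates). Camera axes: x right, y down, z forward; pixel columns grow to the right and rows downward; lengths in m; the calibration is good to about 2 mm. A picture is of the moment at which its call begins. There is no depth.
- arm.hand_in(): hands the job in; it is judged then, once.
The state is a dict: "clock": time; "joint_positions": joint angles; "qd": joint speeds; "effort": joint torques, N m; "position": TCP position; "tcp_rot": TCP orientation; "force": force on the tool from outside, world axes, zero at the start; "wrist_torque": the same for the moment, N m; "grip_width": finger opening in m; "grip_force": force on a finger pad.
Only numpy, scipy, OpenCV 4.12 (cv2) and the standard library are available. Lean on these libraries where they do the work, as an engineer would, in place of code of your own. Each camera call takes 0.05 s, during which the arm holds its last target. There are 200 camera calls.

## Working session

There is one attempt and no reset: what is moved stays moved. The work goes in short steps, Python scripts to look and compute and a shell command to move; the robot and the scene stay as the last step left them, time stands still between calls to the robot, and variables do not carry over. Pictures are saved under pics/ and viewed, at most 14 in all, crops included, and the job is handed in when it is done.

```bash
ls; mkdir -p pics
python3 - <<'E'
from rig import arm
import cv2
for n in("scene","top"):
    c=arm.read_camera(n); cv2.imwrite(f"pics/{n}0.png",c["img"][...,::-1]); print(n,c["intrinsics"],c["world_to_cam"])
print(arm.read_state(),arm.grip_point_offset)
E
```

```text
pics
scene [[566.1060073    0.         316.3098815 ]
 [  0.         566.1060073  239.53096871]
 [  0.           0.           1.        ]] [[-0.80175691 -0.59721036  0.02292675  0.52646279]
 [-0.36482849  0.45867796 -0.81025595  0.22213732]
 [ 0.47337725 -0.65799264 -0.58562758  0.82535822]
 [ 0.          0.          0.          1.        ]]
top [[434.77770109   0.         317.8944087 ]
 [  0.         434.77770109 248.14362317]
 [  0.           0.           1.        ]] [[-0.07235206 -0.99736529 -0.00525872  0.09509103]
 [-0.9750557   0.07184097 -0.21001251  0.59760878]
 [ 0.20983698 -0.01006729 -0.97768456  0.78384905]
 [ 0.          0.          0.          1.        ]]
{'clock': 0.1, 'joint_positions': array([-1.50767821e+00,  1.04660805e-01,  9.65912714e-02,  1.56389013e+00,
        1.40331352e-05,  1.35309664e+00]), 'qd': array([ 0.00029018, -0.00117872,  0.00352412, -0.00091723,  0.00012107,
        0.0018472 ]), 'effort': array([ 5.62265093e-03, -5.58208501e+01,  5.04718745e+01,  1.31049266e-02,
       -3.02618109e-04, -4.51781716e-06]), 'position': array([ 0.16627918, -0.57618381,  0.20791201]), 'tcp_rot': array([ 9.90158688e-01,  1.39947973e-01,  5.19085240e-05, -5.79390683e-04]), 'force': array([-0.34795805,  0.29376055, -0.10304005]), 'wrist_torque': array([ 0.00693241, -0.02134055,  0.05163541]), 'grip_force': 0.0, 'grip_width': 0.08551176300155956} 0.0187
```

View pics/scene0.png

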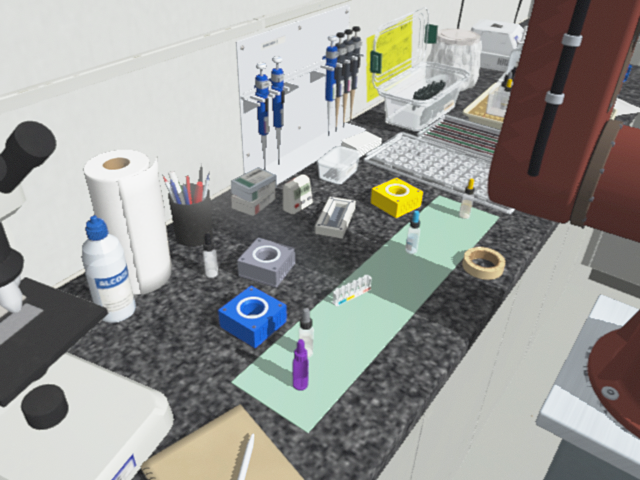

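View pics/top0.png

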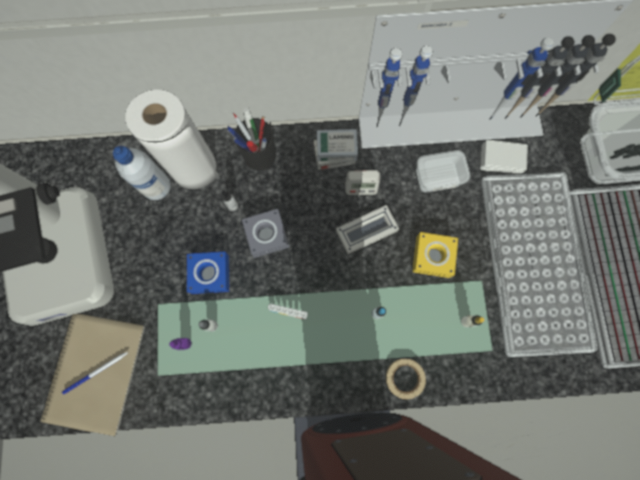

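The scene view shows the blue, yellow and grey coolers at about (252,317), (397,197) and (266,262). The bottles are blue (414,232), yellow (467,200) and grey (306,333), with the strip at (352,290). In the top view the bottles are at (380,312), (477,320) and (207,324), the strip is at (288,309), and the white block is at (367,229). Next I'll enlarge both views for precise pixels.

Run:
```python
import cv2
t=cv2.imread("pics/top0.png"); s=cv2.imread("pics/scene0.png")
cv2.imwrite("pics/t1.png",cv2.resize(t[190:360,155:355],None,fx=3.5,fy=3.5,interpolation=cv2.INTER_CUBIC))
cv2.imwrite("pics/t2.png",cv2.resize(t[190:360,300:500],None,fx=3.5,fy=3.5,interpolation=cv2.INTER_CUBIC))
cv2.imwrite("pics/s1.png",cv2.resize(s[225:395,200:400],None,fx=3.5,fy=3.5,interpolation=cv2.INTER_CUBIC))
cv2.imwrite("pics/s2.png",cv2.resize(s[160:310,310:510],None,fx=3.5,fy=3.5,interpolation=cv2.INTER_CUBIC))
```

```text
(no output)
```

View pics/t1.png

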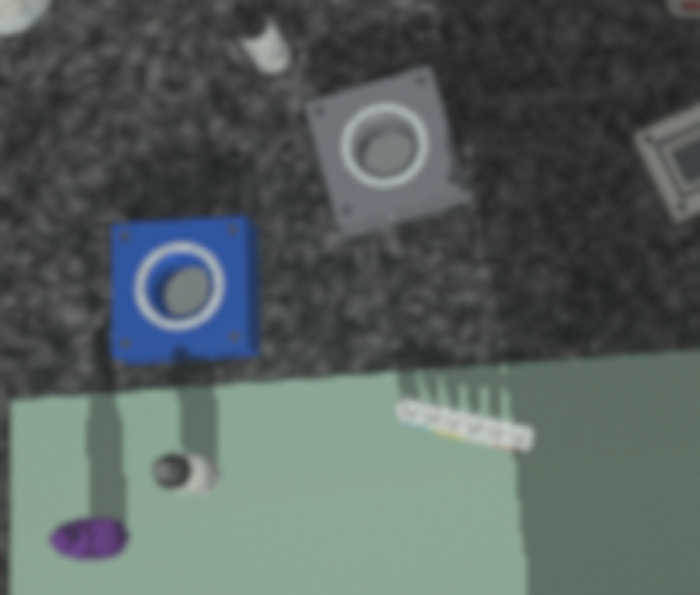

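View pics/t2.png

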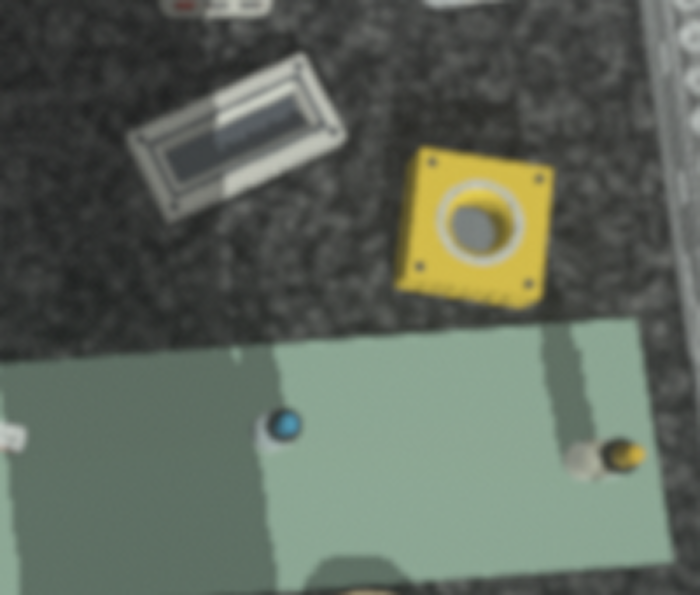

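View pics/s1.png

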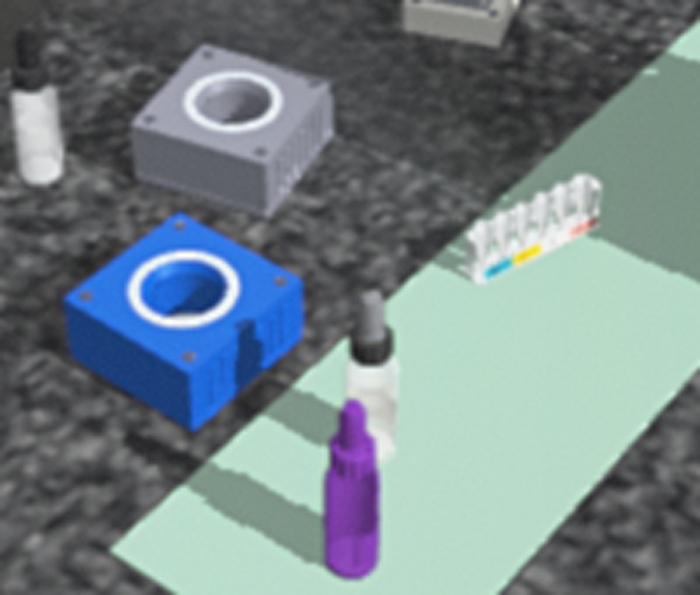

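View pics/s2.png

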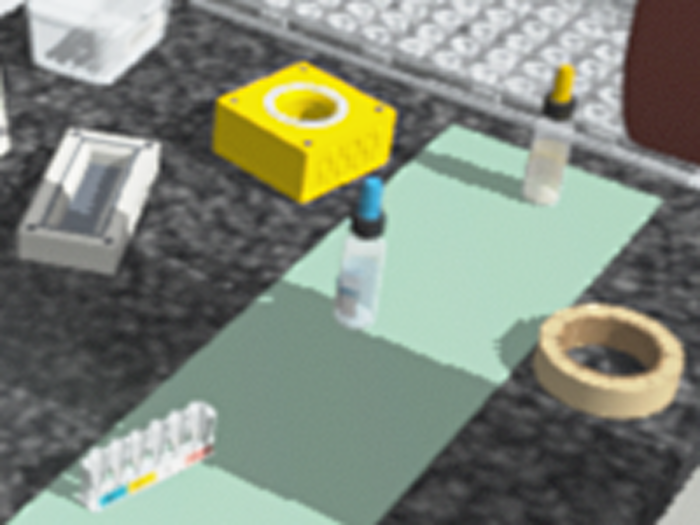

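The crops are clear, so I'll now take masked centroids and triangulate them: the ring lips for the wells, the dropper caps for the bottles, and the block and strip corners.

```bash
cat > geo.py <<'E'
import numpy as np, cv2
from rig import arm
def cams(): return arm.read_camera("scene"),arm.read_camera("top")
def ray(c,p):
    T=c["world_to_cam"];R=T[:3,:3];K=c["intrinsics"]
    d=R.T@np.linalg.solve(K,[p[0],p[1],1]); return -R.T@T[:3,3],d/np.linalg.norm(d)
def plane(c,p,z):
    o,d=ray(c,p); return (o+d*(z-o[2])/d[2])
def tri(cs,ps,ct,pt):
    (a,u),(b,v)=ray(cs,ps),ray(ct,pt)
    s=np.linalg.lstsq(np.c_[u,-v],b-a,rcond=None)[0]; p,q=a+s[0]*u,b+s[1]*v
    return (p+q)/2,np.linalg.norm(p-q)
def mask(c,roi,f):
    x0,y0,x1,y1=roi; h=cv2.cvtColor(c["img"],cv2.COLOR_RGB2HSV)[y0:y1,x0:x1].astype(int)
    m=f(h[...,0],h[...,1],h[...,2]).astype(np.uint8)
    n,l,st,ce=cv2.connectedComponentsWithStats(m,connectivity=8)
    k=1+np.argmax(st[1:,4]); m=(l==k).astype(np.uint8)
    ct=max(cv2.findContours(m,cv2.RETR_EXTERNAL,cv2.CHAIN_APPROX_NONE)[0],key=len)+np.array([x0,y0])
    return ce[k]+[x0,y0],ct.astype(np.float32),st[k,4]
E
python3 - <<'E'
from geo import *
np.set_printoptions(precision=4,suppress=True)
S,T=cams()
w=lambda h,s,v:(v>165)&(s<70)
rings={"blue":((228,288,275,325),(188,250,222,292),w,w),
"grey":((248,240,285,268),(248,210,285,250),lambda h,s,v:(v>190)&(s<40),lambda h,s,v:(v>165)&(s<40)),
"yellow":((380,178,415,207),(420,238,455,270),lambda h,s,v:(v>170)&(s<100),lambda h,s,v:(v>140)&(s<85))}
for n,(a,b,f,g) in rings.items():
    _,c1,n1=mask(S,a,f);_,c2,n2=mask(T,b,g)
    e1,e2=cv2.fitEllipse(c1),cv2.fitEllipse(c2)
    p,r=tri(S,e1[0],T,e2[0]); print(n,"well",e1,e2,n1,n2,p,r,"planes",plane(S,e1[0],.038)[:2],plane(T,e2[0],.038)[:2])
# dropper caps
blue=lambda h,s,v:(h>92)&(h<108)&(s>110)&(v>90); yel=lambda h,s,v:(h>17)&(h<32)&(s>150)&(v>100)
for n,a,b,f in(("blue",(400,205,430,228),(370,300,392,324),blue),("yel",(460,172,485,195),(465,310,490,330),yel)):
    q1,c1,n1=mask(S,a,f);q2,c2,n2=mask(T,b,f);print(n,q1,q2,n1,n2,*tri(S,q1,T,q2))
# manual: tip(scene,top), base centre
L=lambda x,y,X,Y:np.array([X+x/3.5,Y+y/3.5])
for n,s,t,bs,bt in(("blue",L(373,183,310,160),L(287,423,300,190),L(355,320,310,160),L(275,430,300,190)),
 ("yel",L(566,68,310,160),L(638,454,300,190),L(543,197,310,160),L(572,462,300,190)),
 ("grey",L(373,296,200,225),L(166,470,155,190),L(374,450,200,225),L(200,474,155,190))):
    print(n,"tip",*tri(S,s,T,t),"base",plane(S,bs,.002)[:2],plane(T,bt,.002)[:2])
# strip: band contour in top
wh=lambda h,s,v:(v>175)&(s<50)
q,c,n=mask(T,(265,300,312,322),wh);R=cv2.minAreaRect(c);B=cv2.boxPoints(R)
print("strip",R,[plane(T,p,.032)[:2] for p in B],plane(T,R[0],.032)[:2])
# block corners: scene/top crops (far right, near right, far left, near left in top)
for t,s in((L(300,55,300,190),L(160,140,310,160)),(L(345,130,300,190),L(116,243,310,160)),(L(130,138,300,190),L(72,131,310,160)),(L(172,212,300,190),L(25,230,310,160))):
    print("blk",*tri(S,s,T,t),plane(T,t,.02))
for s,t in((L(480,240,200,225),L(403,407,155,190)),(L(596,180,200,225),L(530,433,155,190))): print("strip ends",*tri(S,s,T,t))
E
```

```text
blue well ((251.98985290527344, 307.09375), (20.481624603271484, 30.72832489013672), 86.05309295654297) ((205.8155517578125, 271.2516174316406), (23.55177879333496, 24.65903663635254), 56.70607376098633) 199 162 [0.578  0.2768 0.0388] 0.0004724128670206741 planes [0.5789 0.2762] [0.5779 0.2768]
grey well ((266.090576171875, 253.57505798339844), (17.24580192565918, 28.324094772338867), 88.7075424194336) ((264.3095703125, 230.52952575683594), (20.200735092163086, 22.219892501831055), 71.95787048339844) 205 47 [0.6528 0.1567 0.0381] 0.00024562447425543956 planes [0.6527 0.1566] [0.6529 0.1568]
yellow well ((396.79156494140625, 189.63961791992188), (11.401613235473633, 23.39697265625), 95.90876770019531) ((436.8117370605469, 253.1862335205078), (23.150705337524414, 24.6971435546875), 124.89412689208984) 109 206 [ 0.5816 -0.1853  0.0377] 0.002010095539483781 planes [ 0.5824 -0.1846] [ 0.5807 -0.1857]
blue [415.6286 216.2571] [381.6154 310.9231] 70 26 [ 0.4729 -0.0571  0.0815] 0.0018721519299116894
yel [470.5682 183.75  ] [480.5 319.5] 44 12 [ 0.4446 -0.2375  0.0788] 0.002699577666749856
b
[... 217 characters left out ...]
 0.0903] 0.0026596324383096523 base [0.4706 0.2741] [0.4726 0.2752]
strip ((286.7059326171875, 311.1764831542969), (38.80569839477539, 8.246211051940918), 14.03624439239502) [array([0.4922, 0.16  ]), array([0.5076, 0.1553]), array([0.4838, 0.0824]), array([0.4686, 0.0874])] [0.488  0.1212]
blk [ 0.6644 -0.1056  0.0282] 0.05359283420660885 [ 0.6925 -0.0974  0.02  ]
blk [ 0.6745 -0.1374 -0.0805] 0.01050916607741074 [ 0.6444 -0.1191  0.02  ]
blk [0.6244 0.0106 0.0977] 0.010051786582703743 [0.6489 0.0082 0.02  ]
blk [ 0.6246 -0.0003  0.0203] 0.05024440019851079 [ 0.6026 -0.0127  0.02  ]
strip ends [0.5001 0.1537 0.0247] 0.001077194469364663
strip ends [0.4799 0.0827 0.026 ] 0.0016234571501204348
```

Run:
```python
from geo import *
np.set_printoptions(precision=4,suppress=True)
S,T=cams()
L=lambda x,y,X,Y:np.array([X+x/3.5,Y+y/3.5])
P=[]
for t,s in((L(300,55,300,190),L(72,131,310,160)),(L(345,130,300,190),L(160,140,310,160)),(L(172,212,300,190),L(116,243,310,160)),(L(130,138,300,190),L(25,230,310,160))):
    p=tri(S,s,T,t);print("blk",*p,plane(S,s,.02)[:2]);P.append(p[0])
P=np.array(P);d=(P[3]-P[0]+P[2]-P[1]);print("centre",P.mean(0),"yaw",np.degrees(np.arctan2(d[1],d[0]))-90)
# channel rim top view: dark-rim rectangle corners
for t in(L(296,92,300,190),L(318,118,300,190),L(182,184,300,190),L(160,157,300,190)): print("chan",plane(T,t,.012)[:2])
print("strip low-x bottom edge",[plane(S,L(*p,200,225),.002)[:2] for p in((480,282),(601,229))])
print("strip top low-x edge",[plane(S,L(*p,200,225),.032)[:2] for p in((476,248),(594,182))])
print("purple",tri(S,L(353,404,200,225),T,L(58,538,155,190)),plane(S,L(352,562,200,225),.002))
print("black base",plane(S,L(42,175,200,225),0),plane(T,L(272,62,155,190),0)); print("timer",plane(T,(363,183),.05))
```

```text
blk [ 0.6928 -0.098   0.0177] 0.0009626018432826949 [ 0.6902 -0.095 ]
blk [ 0.6435 -0.1195  0.0202] 0.0019527988462490014 [ 0.6427 -0.12  ]
blk [ 0.602  -0.0129  0.0203] 0.0010509829694147264 [ 0.6017 -0.0134]
blk [0.649  0.0082 0.0202] 0.00013296889876649254 [0.6492 0.008 ]
centre [ 0.6468 -0.0555  0.0196] yaw 21.845950018089226
chan [ 0.6721 -0.094 ]
chan [ 0.655  -0.1055]
chan [ 0.6206 -0.0207]
chan [ 0.638  -0.0091]
strip low-x bottom edge [array([0.496 , 0.1568]), array([0.4707, 0.0876])]
strip top low-x edge [array([0.4932, 0.1664]), array([0.4756, 0.0908])]
purple (array([0.441 , 0.3272, 0.0925]), np.float64(0.0009061812894543117)) [0.4403 0.3286 0.002 ]
black base [0.7206 0.2278 0.    ] [0.7185 0.2264 0.    ]
timer [ 0.7351 -0.0508  0.05  ]
```

```bash
python3 -m crank '0.3 0 0 0 -0.0455;0.3 0 0 0 -0.0455;0.3 0 0 0 -0.0455;0.3 0 0 0 -0.0455;0.3 0 0 0 -0.0455;0.3 0 0 0 -0.0455;0.3 0 0 0 -0.0455;0.3 0 0 0 -0.0455;0.3 0 0 0 -0.0455;0.3 0 0 0 0' 30
```

```text
clock: 1.3
position: [0.1663, -0.5765, 0.2086]
tcp_rot: [0.708, 0.707, -0.0, -0.0]
force: [0.2, 0.2, -0.0]
grip_width: 0.0553
grip_force: 0.0
```

```bash
python3 -m crank '0.3 0.0425 0.0347 0 0;0.3 0.0425 0.0347 0 0;0.3 0.0425 0.0347 0 0;0.3 0.0425 0.0347 0 0;0.3 0.0425 0.0347 0 0;0.3 0.0425 0.0347 0 0;0.3 0.0425 0.0347 0 0;0.3 0.0425 0.0347 0 0;0.3 0.0425 0.0347 0 0;0.3 0.0425 0.0347 0 0'
```

```text
clock: 2.3
position: [0.446, -0.236, 0.2088]
tcp_rot: [0.71, 0.704, -0.0, 0.0]
force: [-0.5, -0.4, -0.3]
grip_width: 0.0557
grip_force: 0.0
```

```bash
python3 -m crank '0.3 0 0 0.035 0;0.3 0 0 0.035 0;0.3 0 0 0.035 0;0.3 0 0 0.035 0;0.3 0 0 0.035 0;0.3 0 0 0.025 0;0.3 0 0 0.0135 0;0.3 0 0 0 0;-0.2 0 0 0 0;-0.5 0 0 0 0'
python3 - <<'E'
from geo import *
S,T=cams()
a=cv2.resize(S["img"][100:280,360:560],None,fx=2,fy=2);b=cv2.resize(T["img"][220:400,400:600],None,fx=2,fy=2)
cv2.imwrite("pics/g1.png",np.hstack([a,b])[...,::-1])
E
```

```text
clock: 3.3
position: [0.4458, -0.2382, 0.0392]
tcp_rot: [0.709, 0.706, 0.0, 0.001]
force: [0.2, -1.0, -0.6]
grip_width: 0.0274
grip_force: 0.0
```

View pics/g1.png

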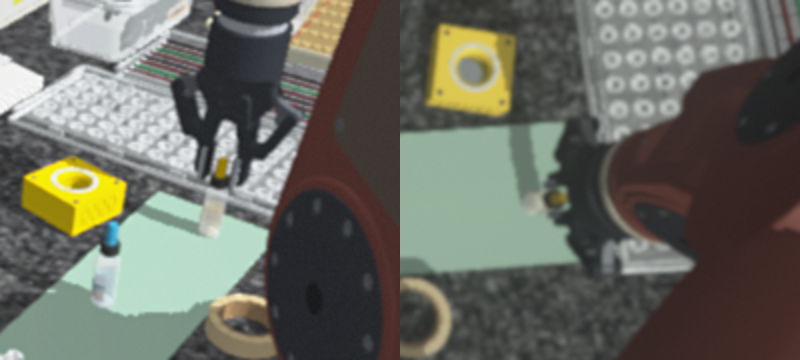

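The gripper straddles the yellow bottle, with the fingers either side of the cap at around (205,178) and (237,185) in the left half. I'll close it and check the width: 23 mm means it's on the body, 18 mm on the cap.

```bash
python3 -m crank '-0.6 0 0 0 0;-1 0 0 0 0;-1 0 0 0 0;-1 0 0 0 0;-1 0 0 0 0;-1 0 0 0 0;-1 0 0 0 0;-1 0 0 0 0;-1 0 0 0 0;-1 0 0 0 0'
python3 - <<'E'
from geo import *
S,T=cams()
a=cv2.resize(S["img"][140:230,420:520],None,fx=5,fy=5,interpolation=2)
cv2.imwrite("pics/g2.png",a[...,::-1])
E
```

```text
clock: 4.4
position: [0.4457, -0.2384, 0.0395]
tcp_rot: [0.708, 0.706, -0.0, 0.001]
force: [-1.6, -0.2, 7.2]
grip_width: 0.017
grip_force: 41.0
```

View pics/g2.png

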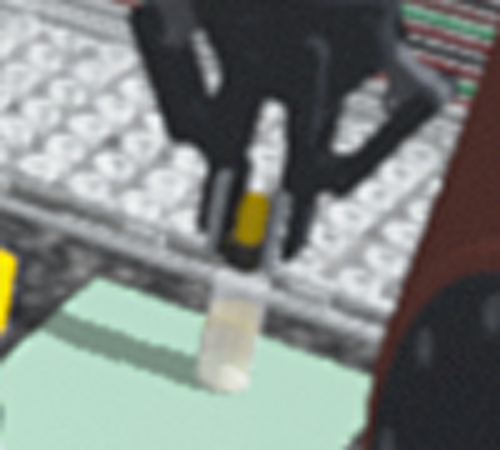

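The fingers are on the collar and cap (17 mm, 41 N), and the bottle is still upright. That's a secure hold with plenty of clearance above the block, so I'll lift and carry.

```bash
python3 -m crank '-1 0 0 -0.01 0;-1 0 0 -0.02 0;-1 0 0 -0.03 0;-1 0 0 -0.03 0;-1 0.0128 0.034 0 0;-1 0.0128 0.034 0 0;-1 0.0128 0.034 0 0;-1 0.0128 0.034 0 0;-1 0.0128 0.034 0 0;-1 0 0 0 0'
python3 - <<'E'
from geo import *
S,T=cams()
a=cv2.resize(S["img"][110:230,340:500],None,fx=2.5,fy=2.5,interpolation=2);b=cv2.resize(T["img"][200:320,390:550],None,fx=2.5,fy=2.5,interpolation=2)
cv2.imwrite("pics/g3.png",np.hstack([a,b])[...,::-1])
E
```

```text
clock: 5.5
position: [0.5836, -0.1855, 0.1099]
tcp_rot: [0.708, 0.707, 0.0, 0.0]
force: [-0.2, -0.1, -0.9]
grip_width: 0.0167
grip_force: 36.7
```

View pics/g3.png

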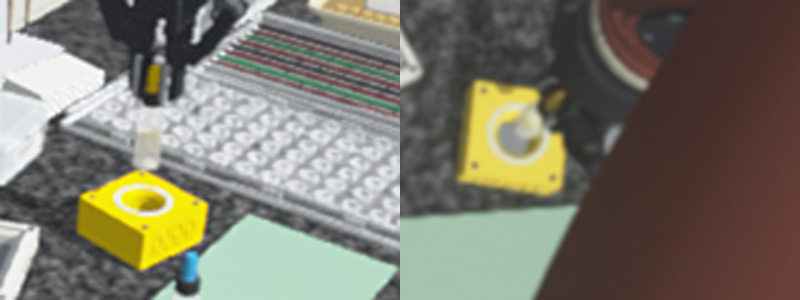

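The bottle hangs upright above the yellow well, with its underside at (146,165) in the left crop and about (523,137) in the right. I'll check that against the well.

```bash
python3 - <<'E'
from geo import *
np.set_printoptions(precision=4,suppress=True)
S,T=cams()
s=(340+146/2.5,110+163/2.5);t=(390+123/2.5,200+138/2.5)
print(tri(S,s,T,t),plane(S,s,.072),plane(T,t,.072))
E
python3 -m crank '-1 0 -0.002 0.02 0;-1 0 0 0.02 0;-1 0 0 0.0125 0;-1 0 0 0.00625 0;-1 0 0 0.00625 0;-1 0 0 0.0025 0;-1 0 0 0.0025 0;-1 0 0 0.0025 0;-1 0 0 0.0025 0;-1 0 0 0 0'
```

```text
(array([ 0.5732, -0.1759,  0.0792]), np.float64(0.009354662568467812)) [ 0.5834 -0.1858  0.072 ] [ 0.5702 -0.18    0.072 ]
clock: 6.7
position: [0.5796, -0.1867, 0.0496]
tcp_rot: [0.708, 0.706, -0.0, -0.0]
force: [-0.1, -0.2, -0.6]
grip_width: 0.0172
grip_force: 36.6
```

```bash
python3 -m crank '-1 0 0 0.0015 0;-1 0 0 0.0015 0;-1 0 0 0.0015 0;-1 0 0 0.0015 0;-1 0 0 0 0;-1 0 0 0 0;-1 0 0 0 0;-1 0 0 0 0;-1 0 0 0 0;-1 0 0 0 0'
```

```text
clock: 7.7
position: [0.5797, -0.1868, 0.045]
tcp_rot: [0.708, 0.706, -0.0, 0.0]
force: [0.5, 0.2, -0.4]
grip_width: 0.0169
grip_force: 36.6
```

```bash
python3 -m crank '-1 0 0 0.001 0;-1 0 0 0.001 0;-1 0 0 0.001 0;-1 0 0 0 0;-1 0 0 0 0;-1 0 0 0 0;-1 0 0 0 0;-1 0 0 0 0;-1 0 0 0 0;-1 0 0 0 0'
```

```text
clock: 8.7
position: [0.5801, -0.1871, 0.0445]
tcp_rot: [0.708, 0.706, 0.0, 0.001]
force: [-4.1, 2.6, 12.3]
grip_width: 0.0172
grip_force: 39.7
```

The contact force (12 N up) appears exactly at the expected floor height. I'll release, let it settle, and rise.

```bash
python3 -m crank '-1 0 0 -0.0015 0;-0.6 0 0 0 0;-0.3 0 0 0 0;0 0 0 0 0;0.2 0 0 0 0;0.2 0 0 0 0;0.2 0 0 -0.03 0;0.2 0 0 -0.05 0;0.2 0 0 -0.06 0;0.2 0 0 -0.06 0'
python3 - <<'E'
from geo import *
S,T=cams()
a=cv2.resize(S["img"][110:230,340:500],None,fx=2.5,fy=2.5,interpolation=2);b=cv2.resize(T["img"][200:320,390:550],None,fx=2.5,fy=2.5,interpolation=2)
cv2.imwrite("pics/g4.png",np.hstack([a,b])[...,::-1])
E
```

```text
clock: 9.7
position: [0.5792, -0.1865, 0.2051]
tcp_rot: [0.708, 0.706, -0.0, -0.0]
force: [1.1, -0.8, -0.7]
grip_width: 0.0514
grip_force: 0.0
```

View pics/g4.png

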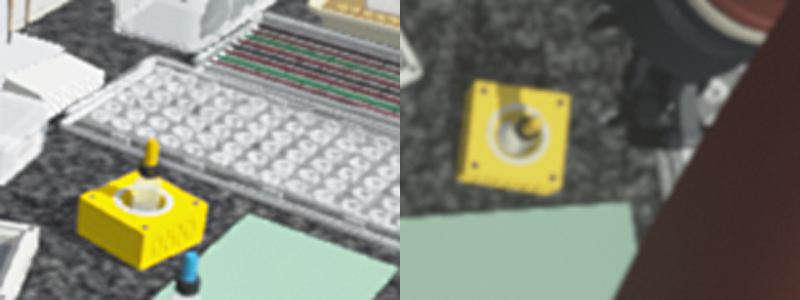

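The yellow bottle stands upright in its well: cap at (151,153) in the left crop, centred in the ring in the right crop. Next is the grey bottle.

```bash
python3 -m crank '0.3 0.0574 -0.0134 0 0;0.3 0.0574 -0.0134 0 0;0.3 0.0574 -0.0134 0 0;0.3 0.0574 -0.0134 0 0;0.3 0.0574 -0.0134 0 0;0.3 0.0574 -0.0134 0 0;0.3 0.0574 -0.0134 0 0;0.3 0.0574 -0.0134 0 0;0.3 0.0574 -0.0134 0 0;0.3 0.0574 -0.0134 0 0'
```

```text
clock: 10.8
position: [0.4733, 0.2746, 0.2036]
tcp_rot: [0.708, 0.706, 0.0, 0.0]
force: [1.3, 0.1, 0.5]
grip_width: 0.0558
grip_force: 0.0
```

```bash
python3 -m crank '0.3 0 0 0 0;0.3 0 0 0 0;0.3 0 0 0.035 0;0.3 0 0 0.035 0;0.3 0 0 0.035 0;0.3 0 0 0.035 0;0.3 0 0 0.01 0;0.3 0 0 0 0;0.3 0 0 0 0;0.3 0 0 0 0'
```

```text
clock: 11.8
position: [0.4753, 0.2729, 0.0856]
tcp_rot: [0.708, 0.706, 0.001, 0.001]
force: [0.1, 0.5, -0.2]
grip_width: 0.0555
grip_force: 0.0
```

```bash
python3 -m crank '0.3 0 -0.0035 0.02 0;0.3 0 0 0.02 0;0.3 0 0 0.0175 0;0.3 0 0 0 0;-0.3 0 0 0 0;-0.6 0 0 0 0;-1 0 0 0 0;-1 0 0 0 0;-1 0 0 0 0;-1 0 0 0 0'; python3 -m crank '-1 0 0 0 0;-1 0 0 0 0;-1 0 0 0 0;-1 0 0 0 0;-1 0 0 0 0;-1 0 0 0 0;-1 0 0 0 0;-1 0 0 0 0;-1 0 0 0 0;-1 0 0 0 0'
```

```text
clock: 12.8
position: [0.4724, 0.2731, 0.0394]
tcp_rot: [0.708, 0.706, 0.001, 0.001]
force: [-0.8, -0.1, 6.3]
grip_width: 0.0171
grip_force: 37.5
clock: 13.8
position: [0.4724, 0.2732, 0.0394]
tcp_rot: [0.708, 0.706, 0.001, 0.001]
force: [-0.5, -0.5, 5.9]
grip_width: 0.017
grip_force: 37.5
```

```bash
python3 -m crank '-1 0 0 -0.01 0;-1 0 0 -0.02 0;-1 0 0 -0.03 0;-1 0 0 -0.03 0;-1 -0.0243 0.0376 0 0;-1 -0.0243 0.0376 0 0;-1 -0.0243 0.0376 0 0;-1 -0.0243 0.0376 0 0;-1 -0.0243 0.0376 0 0;-1 -0.0243 0.0376 0 0'; python3 -m crank '-1 0 0 0 0;-1 0 0 0 0;-1 0 0 0.02 0;-1 0 0 0.01 0;-1 0 0 0 0;-1 0 0 0 0;-1 0 0 0 0;-1 0 0 0 0;-1 0 0 0 0;-1 0 0 0 0'
python3 - <<'E'
from geo import *
S,T=cams()
a=cv2.resize(S["img"][170:290,200:360],None,fx=2.5,fy=2.5,interpolation=2);b=cv2.resize(T["img"][180:300,180:340],None,fx=2.5,fy=2.5,interpolation=2)
cv2.imwrite("pics/g5.png",np.hstack([a,b])[...,::-1])
E
```

```text
clock: 14.8
position: [0.6528, 0.1546, 0.1113]
tcp_rot: [0.708, 0.706, 0.0, 0.0]
force: [0.2, 1.2, -0.3]
grip_width: 0.0169
grip_force: 36.3
clock: 15.8
position: [0.6515, 0.1555, 0.086]
tcp_rot: [0.708, 0.706, 0.0, 0.0]
force: [-0.4, -0.4, -0.7]
grip_width: 0.0168
grip_force: 36.4
```

View pics/g5.png

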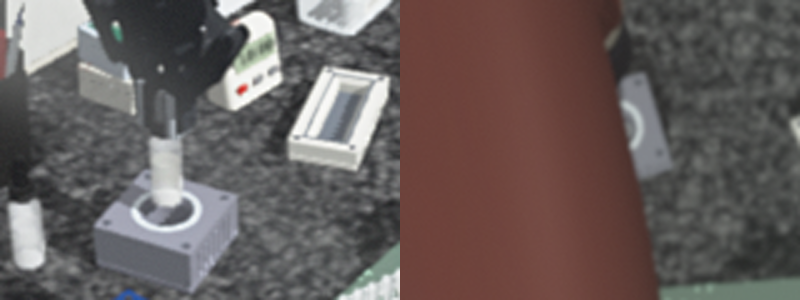

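The grey bottle hangs upright over its well: underside at (168,200) in the left crop, ring centre at (166,209). That offset fits the height, so I'll lower it.

```bash
python3 -m crank '-1 0.001 0 0.01 0;-1 0 0 0.01 0;-1 0 0 0.01 0;-1 0 0 0.01 0;-1 0 0 0.005 0;-1 0 0 0.003 0;-1 0 0 0.002 0;-1 0 0 0.001 0;-1 0 0 0 0;-1 0 0 0 0'; python3 -m crank '-1 0 0 0.001 0;-1 0 0 0.001 0;-1 0 0 0 0;-1 0 0 0 0;-1 0 0 0 0;-1 0 0 0 0;-1 0 0 0 0;-1 0 0 0 0;-1 0 0 0 0;-1 0 0 0 0'
```

```text
clock: 16.9
position: [0.6516, 0.1563, 0.0453]
tcp_rot: [0.708, 0.706, 0.0, 0.0]
force: [0.7, 0.0, -0.4]
grip_width: 0.0166
grip_force: 36.4
clock: 17.9
position: [0.6517, 0.1563, 0.0444]
tcp_rot: [0.708, 0.706, 0.0, 0.0]
force: [-1.9, -0.5, 5.2]
grip_width: 0.017
grip_force: 37.6
```

Contact is at the expected floor height. I'll release, rise, and move to the blue bottle at (0.4725, -0.057).

```bash
python3 -m crank '-1 0 0 -0.0005 0;-0.6 0 0 0 0;-0.3 0 0 0 0;0 0 0 0 0;0 0 0 0 0;0 0 0 0 0;0 0 0 -0.03 0;0 0 0 -0.05 0;0.2 0 0 -0.06 0;0.3 0 0 -0.06 0'; python3 -m crank '0.3 -0.0445 -0.0374 0 0;0.3 -0.0445 -0.0374 0 0;0.3 -0.0445 -0.0374 0 0;0.3 -0.0445 -0.0374 0 0;0.3 -0.0445 -0.0374 0 0;0.3 -0.0445 -0.0374 0 0;0.3 0 0 0 0;0.3 0 0 0.035 0;0.3 0 0 0.035 0;0.3 0 0 0.035 0'
```

```text
clock: 18.9
position: [0.6508, 0.1563, 0.205]
tcp_rot: [0.708, 0.706, -0.0, -0.0]
force: [1.6, 0.0, 0.4]
grip_width: 0.0553
grip_force: 0.0
clock: 19.9
position: [0.4714, -0.0565, 0.119]
tcp_rot: [0.708, 0.706, 0.0, 0.0]
force: [0.3, 0.8, 0.5]
grip_width: 0.0553
grip_force: 0.0
```

```bash
python3 -m crank '0.3 0 0 0.03 0;0.3 0 0 0.03 0;0.3 0 0 0.03 0;0.3 0 0 0.006 0;0.3 0 0 0 0;-0.3 0 0 0 0;-0.6 0 0 0 0;-1 0 0 0 0;-1 0 0 0 0;-1 0 0 0 0'; python3 -m crank '-1 0 0 0 0;-1 0 0 0 0;-1 0 0 0 0;-1 0 0 0 0;-1 0 0 0 0;-1 0 0 -0.01 0;-1 0 0 -0.02 0;-1 0 0 -0.03 0;-1 0 0 -0.03 0;-1 0 0 -0.02 0'
```

```text
clock: 20.9
position: [0.4719, -0.057, 0.0442]
tcp_rot: [0.708, 0.706, 0.0, 0.001]
force: [0.1, 0.6, 6.4]
grip_width: 0.0169
grip_force: 30.7
clock: 21.9
position: [0.4715, -0.0568, 0.1331]
tcp_rot: [0.708, 0.706, 0.0, 0.001]
force: [-0.8, -1.0, 0.2]
grip_width: 0.017
grip_force: 30.2
```

```bash
python3 -m crank '-1 0.0521 0.0166 0 0;-1 0.0521 0.0166 0 0;-1 0.0521 0.0166 0 0;-1 0.0521 0.0166 0 0;-1 0.0521 0.0166 0 0;-1 0.0521 0.0166 0 0;-1 0.0521 0.0166 0 0;-1 0.0521 0.0166 0 0;-1 0 0 0 0;-1 0 0 0 0'; python3 -m crank '-1 0 0 0.02 0;-1 0 0 0.02 0;-1 0 0 0.01 0;-1 0 0 0 0;-1 0 0 0 0;-1 0 0 0 0;-1 0 0 0 0;-1 0 0 0 0;-1 0 0 0 0;-1 0 0 0 0'
python3 - <<'E'
from geo import *
S,T=cams()
a=cv2.resize(S["img"][200:360,180:340],None,fx=2.5,fy=2.5,interpolation=2);b=cv2.resize(T["img"][200:360,160:320],None,fx=2.5,fy=2.5,interpolation=2)
cv2.imwrite("pics/g6.png",np.hstack([a,b])[...,::-1])
E
```

```text
clock: 22.9
position: [0.578, 0.277, 0.1302]
tcp_rot: [0.708, 0.706, -0.001, -0.0]
force: [0.3, -0.5, 0.1]
grip_width: 0.0167
grip_force: 30.2
clock: 23.9
position: [0.5785, 0.2764, 0.0911]
tcp_rot: [0.708, 0.706, 0.0, 0.0]
force: [-0.4, 0.6, 0.3]
grip_width: 0.0166
grip_force: 30.2
```

View pics/g6.png

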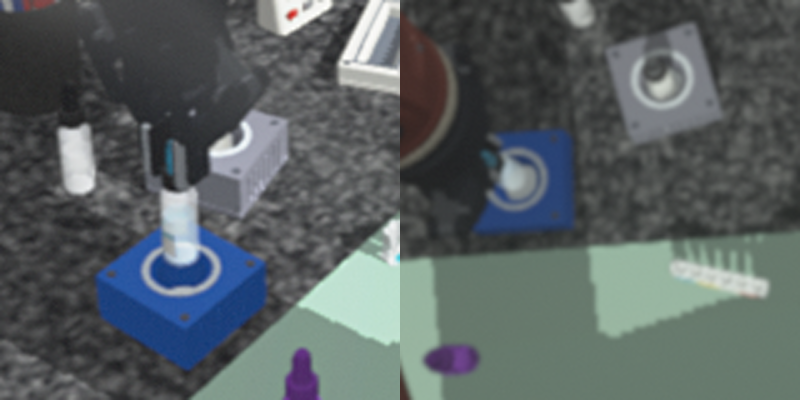

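The blue bottle is upright over its well, with its underside at (181,258) and the ring at (181,270). The grey bottle is seated in its own well in the right crop. Now I'll lower the blue.

```bash
python3 -m crank '-1 0 0 0.01 0;-1 0 0 0.01 0;-1 0 0 0.01 0;-1 0 0 0.01 0;-1 0 0 0.005 0;-1 0 0 0.003 0;-1 0 0 0.002 0;-1 0 0 0.001 0;-1 0 0 0 0;-1 0 0 0 0'; python3 -m crank '-1 0 0 0.001 0;-1 0 0 0.001 0;-1 0 0 0 0;-1 0 0 0 0;-1 0 0 0 0;-1 0 0 0 0;-1 0 0 0 0;-1 0 0 0 0;-1 0 0 0 0;-1 0 0 0 0'
```

```text
clock: 25.0
position: [0.5787, 0.2765, 0.0505]
tcp_rot: [0.708, 0.706, 0.0, 0.0]
force: [0.3, -0.1, -0.9]
grip_width: 0.017
grip_force: 30.2
clock: 26.0
position: [0.5789, 0.2765, 0.0492]
tcp_rot: [0.708, 0.706, 0.0, 0.0]
force: [-0.9, 0.2, 6.0]
grip_width: 0.017
grip_force: 30.6
```

```bash
python3 -m crank '-1 0 0 -0.0005 0;-0.6 0 0 0 0;-0.3 0 0 0 0;0 0 0 0 0;0 0 0 0 0;0 0 0 0 0;0 0 0 -0.03 0;0 0 0 -0.05 0;0 0 0 -0.06 0;0 0 0 -0.05 0'; python3 -m crank '0 -0.0489 -0.0275 0 0;0 -0.0489 -0.0275 0 0;0 -0.0489 -0.0275 0 0;0 -0.0489 -0.0275 0 0;0 0 0 0 0.0328;0 0 0 0 0.0328;0 0 0 0 0.0328;0 0 0 0.035 0;0 0 0 0.035 0;0 0 0 0.035 0'; python3 -m crank '0 0 0 0.03 0;0 0 0 0.02 0;0 0 0 0 0;0 0 0 0 0;0 0 0 0 0;0 0 0 0 0;0 0 0 0 0;0 0 0 0 0;0 0 0 0 0;0 0 0 0 0'
python3 - <<'E'
from geo import *
S,T=cams()
a=cv2.resize(S["img"][210:330,300:420],None,fx=3,fy=3,interpolation=2);b=cv2.resize(T["img"][250:370,210:350],None,fx=3,fy=3,interpolation=2)
cv2.imwrite("pics/g7.png",np.hstack([a,b])[...,::-1])
E
```

```text
clock: 27.0
position: [0.5785, 0.2764, 0.2034]
tcp_rot: [0.708, 0.706, 0.0, 0.0]
force: [1.7, 0.1, 0.5]
grip_width: 0.0426
grip_force: 0.0
clock: 28.0
position: [0.49, 0.1202, 0.1161]
tcp_rot: [0.809, 0.588, 0.0, 0.0]
force: [0.3, -0.8, -0.5]
grip_width: 0.0426
grip_force: 0.0
clock: 29.0
position: [0.49, 0.1202, 0.077]
tcp_rot: [0.809, 0.588, -0.0, 0.0]
force: [-0.1, 0.2, -0.8]
grip_width: 0.0429
grip_force: 0.0
```

View pics/g7.png

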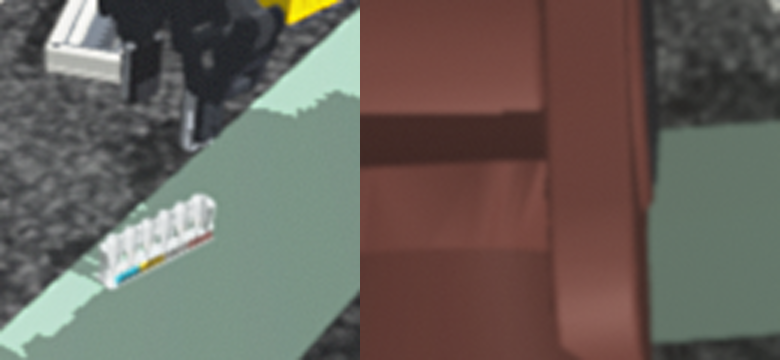

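The scene crop shows the open fingers above the strip, with tips near (195,150) and (128,100). I'll work out how far the tips actually sit above the reported TCP.

Run:
```python
from geo import *
S,T=cams();st=arm.read_state();p=st["position"]
u=np.array([np.cos(np.radians(-18)),np.sin(np.radians(-18))])
for z in np.arange(.075,.116,.005):
    o=[]
    for sg in(-1,1):
        w=np.r_[p[:2]+sg*.0215*u,z,1];c=(S["world_to_cam"]@w)[:3];k=S["intrinsics"]@c;q=k[:2]/k[2];o.append(((q-[300,210])*3).round())
    print(z.round(3),o)
```

```text
0.075 [array([189., 178.]), array([141., 137.])]
0.08 [array([190., 171.]), array([141., 130.])]
0.085 [array([191., 163.]), array([142., 123.])]
0.09 [array([191., 156.]), array([142., 116.])]
0.095 [array([192., 149.]), array([143., 109.])]
0.1 [array([193., 141.]), array([143., 101.])]
0.105 [array([193., 134.]), array([144.,  94.])]
0.11 [array([194., 126.]), array([144.,  87.])]
0.115 [array([195., 119.]), array([145.,  79.])]
```

```bash
python3 -m crank '0 0 0 0.03 0;0 0 0 0.03 0;0 0 0 0.02 0;0 0 0 0.01 0;-0.3 0 0 0 0;-0.3 0 0 0 0;-0.3 0 0 0 0;-0.3 0 0 0 0;-0.3 0 0 0 0;-0.3 0 0 0 0'
python3 - <<'E'
from geo import *
S,T=cams()
a=cv2.resize(S["img"][230:330,300:420],None,fx=5,fy=5,interpolation=2)
cv2.imwrite("pics/g8.png",a[...,::-1])
E
```

```text
clock: 30.2
position: [0.4901, 0.1202, 0.0053]
tcp_rot: [0.809, 0.588, 0.0, 0.0]
force: [0.4, 0.3, 0.3]
grip_width: 0.0301
grip_force: 0.0
```

View pics/g8.png

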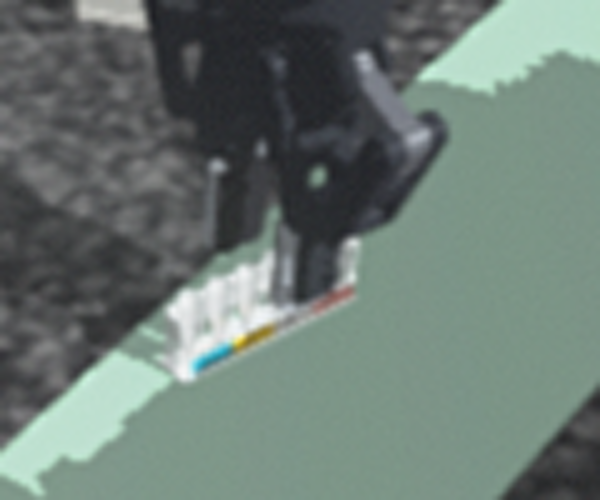

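The near fingertip at (300,303) works out to z≈0.026, so the tips run about 20 mm above the reported TCP. I'll go 6 mm lower so they engage roughly half the strip's height and still clear the block's top when it's seated.

```bash
python3 -m crank '-0.3 0 0 0.004 0;-0.3 0 0 0.004 0;-0.3 0 0 0 0;-0.5 0 0 0 0;-0.7 0 0 0 0;-1 0 0 0 0;-1 0 0 0 0;-1 0 0 0 0;-1 0 0 0 0;-1 0 0 0 0' 25; python3 -m crank '-1 0 0 0 0;-1 0 0 0 0;-1 0 0 -0.01 0;-1 0 0 -0.02 0;-1 0 0 -0.02 0;-1 0 0 -0.02 0;-1 0 0 0 0;-1 0 0 0 0;-1 0 0 0 0;-1 0 0 0 0'
python3 - <<'E'
from geo import *
S,T=cams()
cv2.imwrite("pics/g9f.png",S["img"][...,::-1]);cv2.imwrite("pics/g9t.png",T["img"][...,::-1])
cv2.imwrite("pics/g9.png",cv2.resize(S["img"][190:310,300:440],None,fx=5,fy=5,interpolation=2)[...,::-1])
E
```

```text
clock: 31.3
position: [0.49, 0.1202, -0.0014]
tcp_rot: [0.809, 0.588, -0.0, 0.0]
force: [0.1, -0.7, 0.5]
grip_width: 0.0137
grip_force: 24.6
clock: 32.3
position: [0.4893, 0.1202, 0.0536]
tcp_rot: [0.809, 0.588, -0.001, -0.0]
force: [-0.0, 0.3, -0.5]
grip_width: 0.0136
grip_force: 24.6
```

View pics/g9.png

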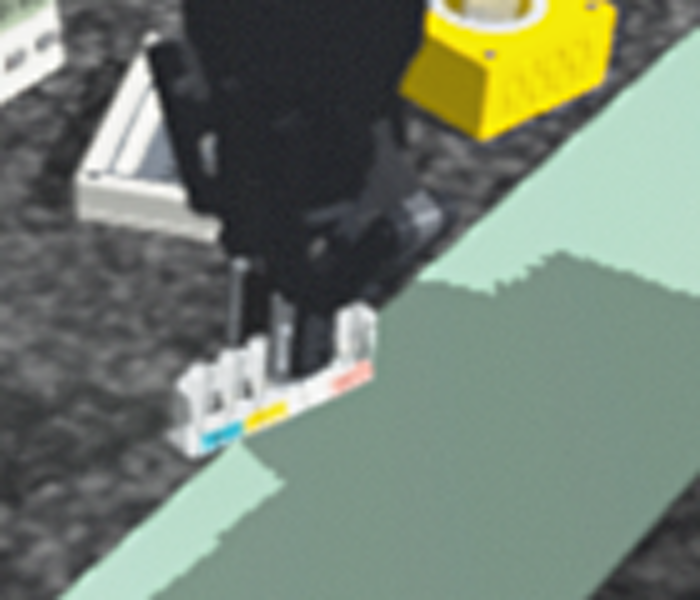

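The strip is held level (13.6 mm, 25 N). Its lower near edge runs from (200,455) to (373,378). I'll work out its centre relative to the TCP from that edge.

Run:
```python
from geo import *
np.set_printoptions(precision=4,suppress=True)
S,_=cams();p=arm.read_state()["position"]
a,b=[plane(S,(300+x/5,190+y/5),.057)[:2] for x,y in((198,456),(373,379))]
c=(a+b)/2;d=(a-b)/np.linalg.norm(a-b);n=np.array([d[1],-d[0]])
ctr=c+.0075*n;print(a,b,np.linalg.norm(a-b),"yaw",np.degrees(np.arctan2(d[1],d[0]))-90,"centre",ctr,"rel TCP along strip",d@(ctr-p[:2]),"across",n@(ctr-p[:2]))
```

```text
[0.4938 0.1572] [0.4703 0.0873] 0.07375087159319392 yaw -18.6094191266957 centre [0.4892 0.1199] rel TCP along strip -0.0005234910145425994 across -0.00033202726924579573
```

```bash
python3 -m crank '-1 -0.0296 0.051 0 0;-1 -0.0296 0.051 0 0;-1 -0.0296 0.051 0 0;-1 -0.0296 0.051 0 0;-1 -0.0296 0.051 0 0;-1 0 0 0 -0.0444;-1 0 0 0 -0.0444;-1 0 0 0 -0.0444;-1 0 0 0 -0.0444;-1 0 0 0 -0.0444'; python3 -m crank '-1 0 0 0 0;-1 0 0 0 0;-1 0 0 0.01 0;-1 0 0 0 0;-1 0 0 0 0;-1 0 0 0 0;-1 0 0 0 0;-1 0 0 0 0;-1 0 0 0 0;-1 0 0 0 0'
python3 - <<'E'
from geo import *
S,T=cams()
a=cv2.resize(S["img"][150:270,280:400],None,fx=3.3,fy=3.3,interpolation=2);b=cv2.resize(T["img"][180:300,300:420],None,fx=3.3,fy=3.3,interpolation=2)
cv2.imwrite("pics/g10.png",np.hstack([a,b])[...,::-1])
E
```

```text
clock: 33.5
position: [0.6475, -0.0552, 0.0542]
tcp_rot: [0.556, 0.831, -0.0, -0.0]
force: [-0.6, -0.0, 0.4]
grip_width: 0.0133
grip_force: 24.7
clock: 34.5
position: [0.6477, -0.0552, 0.0466]
tcp_rot: [0.559, 0.829, -0.0, 0.0]
force: [0.7, 0.2, 0.1]
grip_width: 0.0135
grip_force: 24.7
```

View pics/g10.png

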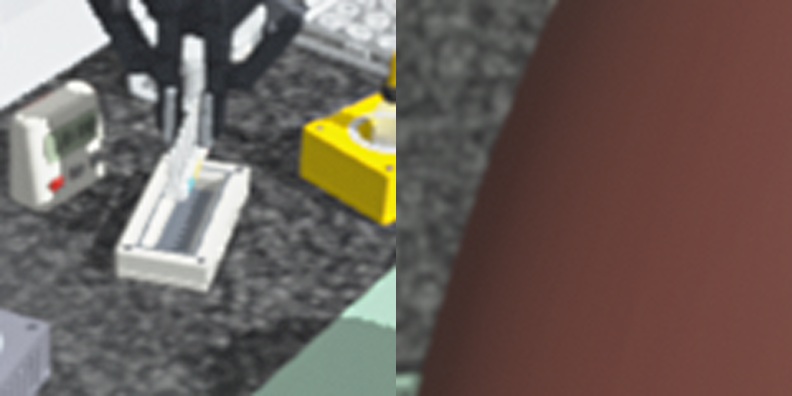

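I've now viewed 16 pictures, two over the limit of 14, so from here I'll go by numbers only. The last view shows the strip held level in line with the white block's channel. Lowering it now, watching the force.

```bash
python3 -m crank '-1 0 0 0.01 0;-1 0 0 0.01 0;-1 0 0 0.01 0;-1 0 0 0.008 0;-1 0 0 0.005 0;-1 0 0 0.004 0;-1 0 0 0.002 0;-1 0 0 0.002 0;-1 0 0 0 0;-1 0 0 0 0'; python3 -m crank '-1 0 0 0.001 0;-1 0 0 0.001 0;-1 0 0 0.001 0;-1 0 0 0 0;-1 0 0 0 0;-1 0 0 0 0;-1 0 0 0 0;-1 0 0 0 0;-1 0 0 0 0;-1 0 0 0 0'
```

```text
clock: 35.6
position: [0.6478, -0.0552, 0.006]
tcp_rot: [0.559, 0.829, 0.0, 0.0]
force: [0.4, 0.6, 0.6]
grip_width: 0.0134
grip_force: 24.7
clock: 36.6
position: [0.6478, -0.0552, 0.0035]
tcp_rot: [0.559, 0.829, -0.0, 0.0]
force: [0.4, 0.6, 3.1]
grip_width: 0.0134
grip_force: 25.0
```

Contact is at 0.0035, where 0.0036 was expected. I'll release, rise, move aside, and check by measurement.

```bash
python3 -m crank '-0.8 0 0 0 0;-0.6 0 0 0 0;-0.4 0 0 0 0;-0.2 0 0 0 0;-0.2 0 0 0 0;-0.2 0 0 -0.01 0;-0.2 0 0 -0.03 0;-0.2 0 0 -0.05 0;-0.2 0 0 -0.06 0;-0.2 0 0 -0.06 0'; python3 -m crank '0 -0.055 -0.02 0 0;0 -0.055 -0.02 0 0;0 -0.055 -0.02 0 0;0 -0.055 -0.02 0 0;0 -0.055 -0.02 0 0;0 -0.055 -0.02 0 0;0 -0.055 -0.02 0 0;0 -0.055 -0.02 0 0;0 0 0 0 0;0 0 0 0 0';python3 - <<'E'
from geo import *
np.set_printoptions(precision=4,suppress=True)
S,T=cams()
for n,c in(("S",S),("T",T)): cv2.imwrite(f"pics/end{n}.png",c["img"][...,::-1])
blue=lambda h,s,v:(h>92)&(h<106)&(s>90)&(s<215)&(v>80); yel=lambda h,s,v:(h>17)&(h<32)&(s>150)&(v>90)
def proj(c,w):
    k=c["intrinsics"]@(c["world_to_cam"]@np.r_[w,1])[:3];return k[:2]/k[2]
# expected cap (z .007+.08) pixel windows at each well; cap colour blobs nearby
for n,w,f in(("blue",(.578,.2768),blue),("yellow",(.581,-.1855),yel)):
    o=[]
    for c in(S,T):
        q=proj(c,(*w,.0865)).astype(int);e=proj(c,(*w,.0865))
        r=8;m=mask(c,(q[0]-r,q[1]-r,q[0]+r,q[1]+r),f);o.append(m[0]);print(n,"expected",e,"seen",m[0],m[2])
    print(tri(S,o[0],T,o[1]))
wh=lambda h,s,v:(v>190)&(s<45)
for w in((.647,-.0555,.037),(.647+.0146,-.0555-.036,.037),(.647-.0146,-.0555+.036,.037)): print("strip expected S,T",proj(S,w),proj(T,w))
lab=lambda h,s,v:(h>85)&(h<105)&(s>90)&(v>120)
for l,f in(("cyan",lab),("red",lambda h,s,v:((h<8)|(h>172))&(s>80)&(v>120)),("yel",lambda h,s,v:(h>18)&(h<32)&(s>110)&(v>140))):
    try: m=mask(S,(315,165,360,240),f);print(l,m[0],m[2],plane(S,m[0],.012),plane(S,m[0],.02))
    except Exception as e: print(l,"none")
E
```

```text
clock: 37.6
position: [0.6472, -0.055, 0.1736]
tcp_rot: [0.559, 0.829, -0.0, -0.0]
force: [-1.1, 0.5, 0.3]
grip_width: 0.0343
grip_force: 0.0
clock: 38.6
position: [0.6605, -0.4305, 0.17]
tcp_rot: [0.56, 0.829, 0.0, -0.001]
force: [0.8, -0.6, -0.1]
grip_width: 0.0426
grip_force: 0.0
blue expected [250.7721 284.0658] seen [251.     283.8803] 117
blue expected [199.1998 267.1483] seen [200.2558 267.4419] 43
(array([0.578 , 0.2754, 0.0857]), np.float64(0.0012858282459769497))
yellow expected [400.0852 169.4798] seen [400.0435 171.    ] 46
yellow expected [443.4109 247.937 ] seen [445.7705 241.541 ] 61
(array([ 0.5913, -0.1969,  0.0753]), np.float64(0.008867096186512487))
strip expected S,T [336.91   205.2912] [368.7687 226.0064]
strip expected S,T [341.0848 195.678 ] [385.6458 217.8501]
strip expected S,T [332.5063 215.4315] [351.7602 234.226 ]
cyan none
red none
yel none
```

The blue bottle checks out in both views and yellow in the scene view (the top mask picked up the yellow block). The strip's labels are hidden, as they should be when it's seated. I'll measure the strip against the first pictures by differencing.

Run:
```python
from geo import *
np.set_printoptions(precision=4,suppress=True)
S,T=cams()
R={}
for n,c,f,(x0,y0,x1,y1) in(("S",S,"scene0",(312,175,362,240)),("T",T,"top0",(330,200,405,258))):
    d=cv2.absdiff(c["img"][...,::-1],cv2.imread(f"pics/{f}.png"))[y0:y1,x0:x1].max(2)
    m=(d>45).astype(np.uint8);k,l,st,ce=cv2.connectedComponentsWithStats(m);j=1+np.argmax(st[1:,4])
    p=cv2.findNonZero((l==j).astype(np.uint8))+np.array([x0,y0]);r=cv2.minAreaRect(p.astype(np.float32));R[n]=r
    print(n,st[1:,4],r)
    if n=="T": print([plane(T,q,.035)[:2] for q in cv2.boxPoints(r)],plane(T,r[0],.035))
    print("rows of mask:");print("\n".join("".join(".#"[v] for v in row) for row in m))
```

```text
S [553] ((332.25, 218.25), (31.182466506958008, 33.339744567871094), 11.309932708740234)
rows of mask:
..................................................
..................................................
..................................................
..................................................
..................................................
..................................................
..................................................
..................................................
..................................................
..................................................
..................................................
..................................................
..................................................
..................................................
..................................................
..................................................
..................................................
..................................................
..................................................
............................
[... 6278 characters left out ...]
................
................##############.............................................
.................###########...............................................
.................########..................................................
.................######....................................................
..................###......................................................
...........................................................................
...........................................................................
...........................................................................
...........................................................................
```

Run:
```python
from geo import *
np.set_printoptions(precision=4,suppress=True)
S,T=cams()
for c,(x0,y0,x1,y1) in((S,(312,190,360,236)),(T,(340,208,398,248))):
    g=cv2.cvtColor(c["img"],cv2.COLOR_RGB2GRAY)[y0:y1,x0:x1]
    print(x0,y0);print("\n".join(f"{y0+i} "+"".join(" .:-=+*%#@"[v//26] for v in r) for i,r in enumerate(g)))
def proj(c,w):
    k=c["intrinsics"]@(c["world_to_cam"]@np.r_[w,1])[:3];return (k[:2]/k[2]).round(1)
a=np.radians(22);R=np.array([[np.cos(a),-np.sin(a)],[np.sin(a),np.cos(a)]])
for z in(.037,.042):
  for v in((-.0075,.039),(.0075,.039),(-.0075,-.039),(.0075,-.039)): print(z,v,proj(S,(*(R@v+[.6472,-.0553]),z)),proj(T,(*(R@v+[.6472,-.0553]),z)))
```

```text
312 190
190 -------------====-----==--------:::::....:::-:::
191 ====------::-------==-----=---------::::..::::::
192 ===-::::---:::-::---========--------:::::...:::.
193 =-::::::---:::::::--==++=====--------:-:::::::::
194 =-::::::::::::--::---====--==-::----::::-----:::
195 =-::::::::::---:::---===---:-:::-----:::-::-::::
196 =::::---:::----::=+=++==-:::::.:---------:::::::
197 =----===-::----:=*#**%%**+++=-:::::---==-:::::::
198 =----=--:::-=---+%%**%#@@@@#%**+==-------:::::::
199 *=----=--:-----=%@@##*%%##@###@@#%%***+==---::..
200 %=---===-------+#@@@#*%%%##########@@@#%*+*+--::
201 %+======-::---=%##%%+*@#####%%%%%%%%%##*+*#%=--:
202 *=-=====-::::-+#@%*+=+%#####%######%**%%%#@*----
203 =-------:::..-%@@#*==++%####%######%**#@@@@*----
204 :::--::::::::+#@#%+==+*%####%%%%%%***%@@@@#*----
205 ----:..:::::-%@@%*==++*#####%%%*++++*#@@@@#+----
206 ==--::.::::-+#@@#*==+*%####%%%%*+++*%@@@@@#+::--
207 =----::::::=%@@#*+=++%####%%%##+=++*#@@@@@#+:::-
208 ----:.:::::+#@@%+=++*%####%####+=++%@@@@@@#=::::
209 :::::.::..-%@@@*==+%######%#@@%==++%@@@@@@%=::::
210 :--::::..:+#@#%+=++*########
[... 3581 characters left out ...]
**%%%%%%%%**+==-::::::::::::::::------::
244 ---+*%%*++===++**%%%%%%%%%**+=--:::::--::::::::::::-----::
245 ---=+*%%*+=++**%%%%%%%%***+=--:::::::--::::::--:::::---:::
246 ----+*%%*++**%%%%%%%%%*++==-::::::::::::::::----:::----:::
247 ----=+*%*+**%%%%%%%%**+=--------::::::::::::-----:---:::::
0.037 (-0.0075, 0.039) [336.  216.1] [353.3 237.4]
0.037 (0.0075, 0.039) [328.6 214.9] [349.9 230.9]
0.037 (-0.0075, -0.039) [344.5 196.2] [387.3 220.9]
0.037 (0.0075, -0.039) [337.5 195.1] [383.9 214.6]
0.042 (-0.0075, 0.039) [336.1 214. ] [353.4 236.8]
0.042 (0.0075, 0.039) [328.7 212.8] [350.1 230.3]
0.042 (-0.0075, -0.039) [344.6 194.1] [387.7 220.3]
0.042 (0.0075, -0.039) [337.6 193. ] [384.2 213.9]
```

In both views the strip sits within about 1–2 px of the predicted seated position: top-view ends near (351,235) and (386,218), and the scene far end at row 196–197. Nothing stands proud, so I'm handing in.

```bash
python3 -c "
from rig import arm
print(arm.hand_in())"
```

```text
the job is handed in; nothing more can be done
None
```

The job is handed in at about 39 s: force, height and camera checks put the blue, yellow and grey bottles on the floor of their own wells and the strip in the white block's channel, and I never went near the timer or black-topped bottle (not re-measured at the end); I viewed 16 pictures, two over the limit of 14, and the hand-in gave no verdict.

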